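Cork the vinegar bottle in the bench corker

TASK

Drive the stopper of the amber bottle home: take the bottle from its caddy, stand it in the seat of the blue bench corker and swing the spring-loaded lever down until the stopper sits fully in. Then let the lever come back up slowly to its rest, under control all the way; it must not snap back. Leave the corked bottle standing in the seat, and do not knock over or shift the mug and the other things in the caddy.

Things in the scene. Friction and masses are not known exactly. Their poses are not given: they have to be found in the camera images.
- bottle: Amber glass bottle, plain paper label, 0.3-0.45 kg, loose, upright in one of the caddy's four cells. Origin: centre of its underside; z up its axis. Round body 58 mm across up to 80 mm height, sloping shoulder to 106 mm, stopper on top. In the caddy only its neck can be gripped, under the corker's head only its body; so set it down on the worktop and regrip between.
- bottle_neck (a point): On the bottle's axis, 125 mm above its underside: middle of the straight neck, 28 mm across, from 106 to 144 mm (a bead under the rim is 0.8 mm proud).
- bottle_body (a point): On the bottle's axis, 50 mm above its underside: where to grip its 58 mm body, e.g. with the tool leaning in 35 to 45 degrees from the vertical from the robot's side.
- stopper (a joint): How far the stopper (cork with pale wooden head 26 mm across, 14 mm tall) is pushed into the neck, m: 0 to 0.003 at the start (cork shows under the head, the head's top up to 170 mm above the bottle's underside), 0.012 fully home (head on the rim, top at 158 mm). Tight: moving it takes about 30 N, which the corker gives; it stays where pushed.
- corker: Blue bench corker, screwed down. Origin: on the worktop under the seat's centre. Base plate x -75..75, y -78..122, 12 mm thick. Column x -20..20, y 78..114 mm, up to z 262; head x -20..20, y -20..114, z 214..266. White ram foot, 38 mm across, over the seat, underside at z 196 mm at rest. The bottle goes in along +x from the open -x side, which faces the robot within 0.25 rad.
- seat (a point): Centre of the seat on top of the base plate, 12 mm above the worktop; axes as the corker's. Round it a black horseshoe fence 14 mm high, inner radius 31 mm, open with a flared mouth to the corker's -x: a bottle pushed along +x against it is centred.
- lever (a joint): Lever angle, rad: 0 at rest (raised 0.28 rad above level, towards the corker's -y), grows as its end swings down, stop at 0.95. Moves the ram 35 mm per rad: meets the proud stopper at 0.40 to 0.49, has it home at 0.74 to 0.80. A spring lifts the grip with about 2.5 N (rest) to 5.5 N (down); driving the stopper takes about 10 N at the grip. No damper: let go, it flies up.
- lever_grip (a point): On the axis of the lever's round wooden handle, 22 mm thick, 98 mm long, level along the corker's x; moves with the lever. The handle reaches 49 mm to either side of this point; the lever bar joins it at the +x end. Grip from above, fingers closing along the corker's y; it turns in the grip. 307 mm high at rest, about 140 mm at lever 0.76.
- lever_pivot (a point): Point on the lever's axle (along the corker's x, 245 mm high), in the plane in which lever_grip swings round it at 225 mm radius.
- caddy: Open pale wooden caddy, fixed, 150 x 150 mm, 72 mm high, walls and cross divider 6 mm, floor 6 mm thick; origin: centre of its underside. Four cells 66 mm wide, centred at x, y = +-36 mm in its frame.
- mill: Brown wooden pepper mill, 58 mm across, 170 mm tall, loose in a caddy cell; origin: centre of its underside. Leave in place.
- spice_jar: Spice jar with dark cap, 41 mm across, 105 mm tall, loose in a caddy cell; origin: centre of its underside. Leave in place.
- salt: Glass salt shaker with steel cap, 38 mm across, 78 mm tall, loose in a caddy cell; origin: centre of its underside. Leave in place.
- mug: Terracotta-pink mug, 94 mm tall, loose on the worktop between caddy and corker; the round body, 86 mm across, is centred at y +16 mm in its frame, the handle ends at y -58 mm; origin on its underside. Leave in place.
Mind the look-alikes: they are no part of the job. What is shaped like the mug but green is not meant.

How it is judged (in metres and radians):
On the way, in this order (a step that is already met when the one before it is completed fails the run):
1. the bottle stands upright in the corker's seat with its stopper still proud and the lever up (horizontal distance between bottle and seat below 0.008 m and z of bottle in the frame of seat below 0.006 m and angle between bottle's own z axis and vertical below 0.08 rad and value of joint stopper below 0.006 m and value of joint lever below 0.2 rad), for 0.2 s.
2. the lever is swung down and drives the stopper home while the bottle stands in the seat (horizontal distance between bottle and seat below 0.008 m and z of bottle in the frame of seat below 0.006 m and angle between bottle's own z axis and vertical below 0.08 rad and value of joint stopper above 0.0105 m and value of joint lever above 0.65 rad), for 0.2 s.
3. the lever has come back up to its rest (value of joint lever below 0.08 rad and value of joint stopper above 0.0105 m), for 0.2 s.
At the end, for the whole second after the job is handed in: The bottle stands still in the corker's seat (axis within 8 mm of the seat's centre, upright within 0.08 rad), its stopper at least 10.5 of 12 mm in, the lever back within 0.08 rad of its rest, the mug, mill, spice jar and salt shaker standing in their places (all of step 3 and horizontal distance between bottle and seat below 0.008 m and z of bottle in the frame of seat below 0.006 m and angle between bottle's own z axis and vertical below 0.08 rad and linear speed of bottle below 0.02 m/s and angle between each of mill, spice_jar, salt's own z axis and vertical below 0.35 rad and angle between mug's own z axis and vertical below 0.2 rad); the robot touches nothing.
It fails at once if the lever snaps back (rises faster than 1.5 rad/s while still more than 0.15 rad below its rest) (velocity of joint lever below -1.5 rad/s and value of joint lever above 0.15 rad).
It fails at once if the bottle is tipped over (leans more than 0.8 rad) (angle between bottle's own z axis and vertical above 0.8 rad).
It fails at once if the mug, mill, spice jar or salt shaker is shifted by more than 30 mm or tipped (distance of any of mill, spice_jar, salt, mug from where it was at the start of the episode above 0.03 m or angle between any of mill, spice_jar, salt, mug's own z axis and vertical above 0.5 rad).
It also fails if it takes over 72 s, if anything falls off the work surface, if the arm or the gripper's body presses on something with over 40 N, if the wrist force passes 120 N, or if a joint passes its speed limit or range.

ROBOT

A 6-joint arm with a two-finger parallel gripper is mounted at the origin on a cart in front of the work surface, level with it; the furniture and walls round the work are solid. World frame = base frame: x ahead of the robot, y to its left, z up, the work surface at z = 0. Lengths are in mm, angles in rad, forces in N, time in s.
With the tool pointing down it reaches from about 300 to 750 mm from the base axis. Payload 8.5 kg.
Tool frame: the origin (TCP) lies midway between the tips of the shut fingers; the grasp point (between the pads) lies 19 mm behind it (ctrl.tcp_to_grasp is the distance from the TCP to the grasp point, in mm); z points along the fingers, y is the line along which they close (so a half turn about z gives the same grasp; the last joint's range is limited). The gripper opens to 85 mm and grips with 20 to 120 N. Pads are 22 mm wide; open, the fingers measure 114 mm over their backs; the gripper's body (76 mm by 85 mm) begins 54 mm behind the grasp point. The pads swing forward as they close: fully open they stand 13 mm farther back than shut.
Start: joints at [-1.508, 0.381, 1.297, -0, 1.464, -0.215], TCP at [150.827, -528.896, 204.422] pointing down, gripper open.
Joint ranges: [-3.11, 3.11], [-0.89, 2.33], [0.22, 2.48], [-1.42, 4.56], [0.17, 2.85], [-2.88, 2.88]. Speed limits (rad/s): [2.39, 2.39, 3.14, 3.14, 3.14, 3.14].

INTERFACE

Orientations are given as a unit quaternion [w, x, y, z].
In Python, from rig import ctrl gives the robot as it stands. The module is installed in compiled form; this text tells all that it offers.
- The arm moves only by the shell command python3 -m creep, which reads ROWS from standard input. ROWS is one flat JSON list of numbers that holds 1 to 20 rows one after another, with no inner brackets; each row has 7 numbers: dx, dy, dz in mm, then a rotation vector rx, ry, rz in rad, then the opening from 0.0 (shut) to 1.0 (fully open); each row shifts and turns the commanded pose from where the row before left it, along the tool's axes as they then stand; what a row does not reach is not made up. A row lasts 1/8 s, in which the tool goes at most 62.5 mm and 0.188 rad, less where a joint would pass 70% of its speed; a pose out of reach is approached as far as the arm can. The fingers move at their own pace and stop on an object; the grip force is fixed at half the most. Time passes only in rows, so rows that do not move let the fingers close. It prints the time, the measured TCP pose, the force, the opening and the grip force at its end. Input that does not fit is refused with a message, and nothing moves.
- ctrl.get_state(): the state, without advancing time (a new reading comes with each control period).
- ctrl.camera(name): name is "scene" or "top"; returns the picture (420x560x3 uint8, red, green, blue); there is no depth.
- ctrl.camera_model(name): a dict with "mtx" (3x3 intrinsics, pixels), "rvec" (rotation vector, rad) and "tvec" (3), from world to camera coordinates, as OpenCV has them. Camera axes: x right, y down, z forward; pixel columns grow to the right and rows downward; lengths in mm; the calibration is good to about 2 mm. A picture is of the moment at which its call begins. camera_model takes no time and is no camera call.
- ctrl.hand_in(): hands the job in; it is judged then, once.
The state is a dict: "clock": time; "joints": joint angles; "qvel": joint speeds; "joint_torque": joint torques, N m; "ee_pos": TCP position; "tcp_rot": TCP orientation; "contact_force": force on the tool from outside, world axes, zero at the start; "ft_torque": the same for the moment, N m; "width": opening from 0.0 (shut) to 1.0 (fully open); "gripper_force": force on a finger pad.
Only numpy, scipy, OpenCV 4.12 (cv2) and the standard library are available. Lean on these libraries where they do the work, as an engineer would, in place of code of your own. Each camera call takes 0.05 s, during which the arm holds its last target. There are 200 camera calls.

## Working session

There is one attempt and no reset: what is moved stays moved. The work goes in short steps, Python scripts to look and compute and a shell command to move; the robot and the scene stay as the last step left them, time stands still between calls to the robot, and variables do not carry over. Pictures are saved under pics/ and viewed, at most 10 in all, crops included, and the job is handed in when it is done.

```bash
mkdir -p pics; python3 - <<'E'
from rig import ctrl
import cv2,numpy as np
for n in("scene","top"):
    im=ctrl.camera(n);cv2.imwrite(f"pics/{n}0.png",im[:,:,::-1])
    m=ctrl.camera_model(n);R=cv2.Rodrigues(np.array(m["rvec"],float))[0];print(n,m["mtx"],(-R.T@np.array(m["tvec"]).ravel()).round(0),R[2].round(2))
print(ctrl.get_state())
E
```

```text
scene [[431.17344495   0.         275.23058342]
 [  0.         431.17344495 210.09129298]
 [  0.           0.           1.        ]] [-211.  209. 1328.] [ 0.51 -0.18 -0.84]
top [[502.66052142   0.         288.42599958]
 [  0.         502.66052142 210.72718577]
 [  0.           0.           1.        ]] [ 391.  -20. 1408.] [ 0.1 -0.  -1. ]
{'clock': 0.1, 'joints': array([-1.50829676e+00,  3.81126828e-01,  1.29817017e+00, -4.90265475e-06,
        1.46357245e+00, -2.15297356e-01]), 'qvel': array([ 0.00026258, -0.0025427 ,  0.00027103,  0.00022533,  0.00133111,
       -0.00065283]), 'joint_torque': array([ 3.54513009e-03, -4.49222159e+01, -2.31658101e+01, -2.24533533e-04,
        3.68267036e-03, -1.71123139e-05]), 'ee_pos': array([ 150.80985407, -528.61636175,  203.87948632]), 'tcp_rot': array([-6.36722250e-04,  9.90368869e-01,  1.38452503e-01,  4.62955290e-05]), 'contact_force': array([-1.52662641,  0.3409141 , -0.11041392]), 'ft_torque': array([-0.01746927,  0.02362514, -0.02064319]), 'gripper_force': 0.0, 'width': 0.9977733132764688}
```

View pics/scene0.png

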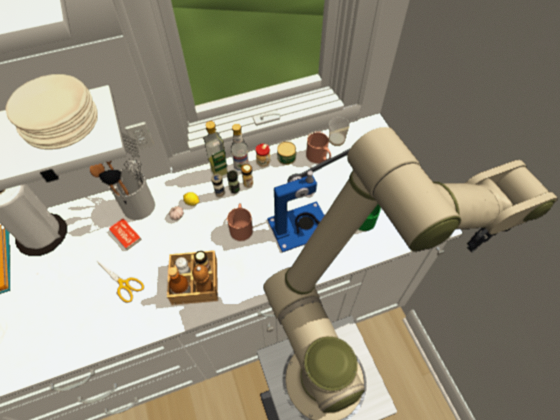

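View pics/top0.png

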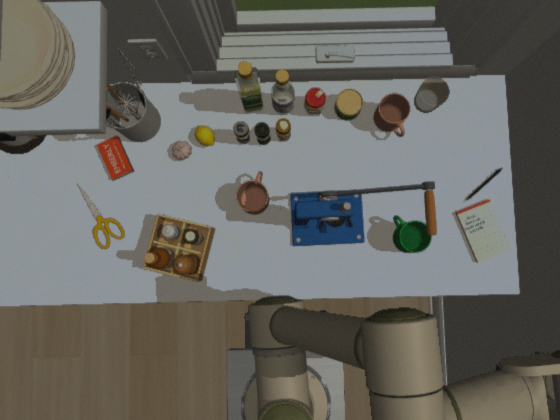

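The pictures show the caddy at about (180,247) in top, the corker at (328,215), the wooden handle at (430,212), the pink mug at (253,197) and the green look-alike mug at (411,236). In the caddy, the candidates for the amber bottle are the objects at top (156,258), (186,265), (170,231) and (191,237). The other bottles, at the back around top (250,90), are outside the caddy, so they're ruled out. I'll check the choice with a close crop.

```bash
python3 - <<'E'
import cv2,numpy as np
s=cv2.imread("pics/scene0.png")[240:310,155:230];t=cv2.imread("pics/top0.png")[210:285,140:220]
u=cv2.imread("pics/top0.png")[165:265,285:445]
f=lambda a,k:cv2.resize(a,None,fx=k,fy=k,interpolation=cv2.INTER_CUBIC)
c=np.zeros((600,800,3),np.uint8)
a=f(s,5)[:300,:375];c[:a.shape[0],:a.shape[1]]=a
a=f(t,5)[:300+75,:400];a=f(t,4);c[:300,400:720]=a
a=f(u,3);c[300:600,0:480]=a
cv2.imwrite("pics/crop.png",c)
E
```

```text
(no output)
```

View pics/crop.png

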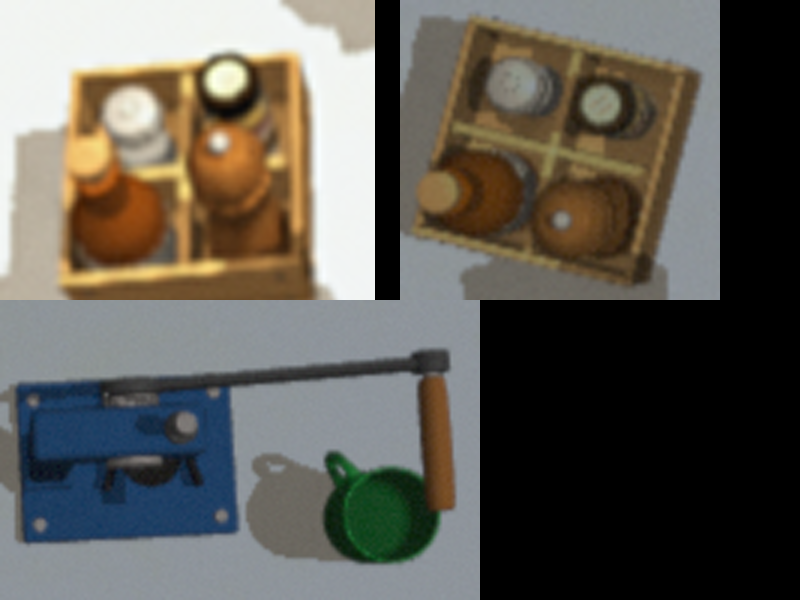

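The crop shows the amber bottle in the near-left cell: sloping shoulder, pale stopper at top (150,258), scene (173,272). The mill (brown, silver button) is at top (186,265), the salt at (170,231) and the spice jar at (191,237), so the choice holds. The green mug sits under the handle's near end. Next I'll measure positions.

```bash
cat > h.py <<'E'
from rig import ctrl
import cv2,numpy as np
from scipy.spatial.transform import Rotation as Ro
def cam(n):
    m=ctrl.camera_model(n);R=cv2.Rodrigues(np.array(m["rvec"],float))[0]
    return np.array(m["mtx"]),R,np.array(m["tvec"],float).ravel()
def ray(n,p):
    K,R,t=cam(n);d=R.T@np.linalg.inv(K)@np.array([p[0],p[1],1.]);return -R.T@t,d/np.linalg.norm(d)
def onz(n,p,z):
    o,d=ray(n,p);return o+d*(z-o[2])/d[2]
def tri(ps,pt):
    a,u=ray("scene",ps);b,v=ray("top",pt)
    s=np.linalg.lstsq(np.c_[u,-v],b-a,rcond=None)[0];p=a+u*s[0];q=b+v*s[1]
    return (p+q)/2,np.linalg.norm(p-q)
def px(n,P):
    K,R,t=cam(n);q=K@(R@np.array(P,float)+t);return q[:2]/q[2]
def mask(im,lo,hi,box):
    m=cv2.inRange(cv2.cvtColor(im,cv2.COLOR_BGR2HSV),np.array(lo),np.array(hi));z=np.zeros_like(m);x0,y0,x1,y1=box;z[y0:y1,x0:x1]=m[y0:y1,x0:x1];return z
def big(m):
    return max(cv2.findContours(m,cv2.RETR_EXTERNAL,cv2.CHAIN_APPROX_NONE)[0],key=cv2.contourArea)
E
python3 - <<'E'
from h import *
np.set_printoptions(precision=1,suppress=True)
T=cv2.imread("pics/top0.png");S=cv2.imread("pics/scene0.png")
b=big(mask(T,(105,120,40),(125,255,255),(280,180,380,260)));
r=cv2.minAreaRect(b);print("plate rect",r)
for p in cv2.boxPoints(r):print(p,onz("top",p,12))
h=cv2.approxPolyDP(cv2.convexHull(b),3,True)[:,0]
for p in h:print("hull",p,onz("top",p,12)[:2])
g=big(mask(T,(3,120,60),(18,255,255),(415,180,450,245)));r=cv2.minAreaRect(g);print("handle",r)
for p in cv2.boxPoints(r):print(p,onz("top",p,307)[:2])
print("stopper",tri((173,271.6),(149.7,258)),onz("top",(149.7,258),173))
for n,p,z in(("mill top",(180.3,264.7),176),("salt",(170,231.5),84),("jar",(190,237),111)):print(n,onz("top",p,z)[:2])
for n,q in(("caddy",[(158.3,215),(214.5,228),(201,281),(143.5,269)]),):
    P=[onz("top",p,72)[:2] for p in q];print(n,P,np.mean(P,0))
m=big(mask(T,(0,60,50),(12,200,255),(230,165,275,220)));(c,rad)=cv2.minEnclosingCircle(m);print("mug",c,rad,onz("top",c,94)[:2])
print("greenmug",onz("top",(412,237),94)[:2])
E
```

```text
plate rect ((326.8753356933594, 217.44509887695312), (51.84080123901367, 70.55025482177734), 87.20729064941406)
[290.4 193.3] [575.7 -27.9  12. ]
[360.8 189.8] [ 580.9 -225.5   12. ]
[363.4 241.6] [ 435.9 -227.2   12. ]
[292.9 245.1] [430.9 -31.6  12. ]
hull [291 194] [573.6 -29.6]
hull [360 194] [ 569.2 -222.7]
hull [363 241] [ 437.7 -226.3]
hull [294 245] [430.9 -34.6]
handle ((430.1065673828125, 212.49240112304688), (43.318206787109375, 8.54964542388916), 85.91438293457031)
[424.3 191.2] [ 534.6 -322. ]
[432.8 190.6] [ 535.5 -340.9]
[435.9 233.8] [ 440.  -342.8]
[427.4 234.4] [ 439.1 -324.1]
stopper (array([402.5, 321.5, 169.1]), np.float64(0.9014801745855191)) [402.6 320.8 173. ]
mill top [384.6 245.3]
salt [471.8 292.1]
jar [454.8 234.2]
caddy [array([517.3, 326.2]), array([479.2, 176.5]), array([340.1, 213.2]), array([375. , 364.9])] [427.9 270.2]
mug (255.5, 192.5) 21.22508430480957 [569.   64.4]
greenmug [ 442.5 -342.5]
```

```bash
echo '[30, -28, -6, 0, 0, 0, 0.7, 30, -28, -6, 0, 0, 0, 0.7, 30, -28, -6, 0, 0, 0, 0.7, 30, -28, -6, 0, 0, 0, 0.7, 30, -28, -6, 0, 0, 0, 0.7, 30, -28, -6, 0, 0, 0, 0.7, 30, -28, -6, 0, 0, 0, 0.7, 30, -28, -6, 0, 0, 0, 0.7, 0, 0, 0, 0, 0, -0.172, 0.7, 0, 0, 0, 0, 0, -0.172, 0.7, 0, 0, 0, 0, 0, -0.172, 0.7, 0, 0, 0, 0, 0, -0.172, 0.7, 0, 0, 0, 0, 0, -0.172, 0.7, 0, 0, 0, 0, 0, -0.172, 0.7]' | python3 -m creep
cat >> h.py <<'E'
def go(P,yaw=None,Rt=None):
    "print the shift in tool axes to P, then the rotation vector (tool axes) to the wanted orientation"
    np.set_printoptions(precision=3,suppress=True)
    s=ctrl.get_state();w,x,y,z=s["tcp_rot"];R=Ro.from_quat([x,y,z,w])
    print("at",s["ee_pos"],"t",s["clock"],"F",s["contact_force"],"w",s["width"],"q",s["joints"])
    print("axes x",R.as_matrix()[:,0],"y",R.as_matrix()[:,1],"z",R.as_matrix()[:,2])
    print("shift",R.inv().apply(np.array(P,float)-s["ee_pos"]))
    if yaw is not None:
        c,d=np.cos(yaw),np.sin(yaw);Rt=Ro.from_matrix([[c,d,0],[d,-c,0],[0,0,-1]])
    if Rt is not None:print("rot",(R.inv()*Rt).as_rotvec())
E
python3 -c "
from h import *
go((402.5,320.5,260),1.31)
T=cv2.imread('pics/top0.png');c=T[240:275,138:180];print(cv2.cvtColor(c,cv2.COLOR_BGR2HSV)[6:30:3,4:26:3].tolist())"
```

```text
clock: 1.85
ee_pos: [320.1, -247.5, 252.2]
tcp_rot: [-0.0, 0.791, 0.611, 0.0]
contact_force: [0.1, 0.8, 0.8]
width: 0.702
gripper_force: 0.0
at [ 320.08  -247.497  252.186] t 1.85 F [0.122 0.808 0.844] w 0.7024094513395293 q [-0.953  0.084  1.561  0.     1.497 -0.698]
axes x [0.253 0.968 0.   ] y [ 0.968 -0.253 -0.001] z [-0.     0.001 -1.   ]
shift [570.404 -63.702  -7.526]
rot [-0.001 -0.     0.005]
[[[25, 26, 108], [19, 26, 109], [18, 61, 109], [16, 126, 83], [19, 123, 62], [19, 122, 119], [21, 122, 130], [17, 119, 111]], [[22, 26, 108], [24, 24, 107], [18, 119, 129], [14, 159, 48], [14, 202, 62], [13, 189, 73], [15, 215, 76], [16, 194, 67]], [[20, 29, 106], [21, 31, 108], [16, 125, 86], [17, 176, 87], [14, 207, 75], [14, 187, 75], [16, 225, 86], [14, 196, 87]], [[22, 26, 107], [16, 116, 136], [18, 131, 142], [21, 125, 143], [17, 152, 99], [15, 204, 70], [15, 221, 74], [16, 222, 92]], [[18, 24, 108], [17, 135, 140], [18, 131, 142], [18, 126, 146], [20, 129, 109], [15, 209, 94], [13, 200, 69], [15, 222, 92]], [[21, 30, 109], [17, 126, 121], [18, 135, 142], [18, 129, 140], [16, 187, 97], [15, 209, 61], [16, 224, 81], [15, 225, 86]], [[22, 26, 107], [19, 124, 119], [11, 108, 52], [14, 173, 65], [14, 185, 66], [14, 207, 75], [15, 224, 81], [15, 217, 81]], [[21, 44, 115], [22, 111, 129], [18, 125, 108], [19, 122, 69], [15, 188, 57], [14, 194, 67], [14, 205, 66], [15, 189, 58]]]
```

```bash
echo '[40.7, -4.5, 0, 0, 0, 0, 0.7, 40.7, -4.5, 0, 0, 0, 0, 0.7, 40.7, -4.5, 0, 0, 0, 0, 0.7, 40.7, -4.5, 0, 0, 0, 0, 0.7, 40.7, -4.5, 0, 0, 0, 0, 0.7, 40.7, -4.5, 0, 0, 0, 0, 0.7, 40.7, -4.5, 0, 0, 0, 0, 0.7, 40.7, -4.5, 0, 0, 0, 0, 0.7, 40.7, -4.5, 0, 0, 0, 0, 0.7, 40.7, -4.5, 0, 0, 0, 0, 0.7, 40.7, -4.5, 0, 0, 0, 0, 0.7, 40.7, -4.5, 0, 0, 0, 0, 0.7, 40.7, -4.5, 0, 0, 0, 0, 0.7, 40.7, -4.5, 0, 0, 0, 0, 0.7, 0, 0, 0, 0, 0, 0, 0.7]' | python3 -m creep
python3 -c "
from h import *
go((402.5,320.5,113),1.31)
im=np.hstack([cv2.resize(ctrl.camera(n)[y:y+140,x:x+190,::-1],None,fx=2,fy=2) for n,x,y in(('scene',90,190),('top',80,190))]);cv2.imwrite('pics/a.png',im)"
```

```text
clock: 3.72
ee_pos: [406.1, 320.8, 251.5]
tcp_rot: [-0.0, 0.792, 0.61, -0.001]
contact_force: [-0.1, -1.3, 0.0]
width: 0.69
gripper_force: 0.0
at [406.082 320.834 251.486] t 3.725 F [-0.095 -1.258  0.009] w 0.6901715707121487 q [0.439 0.293 1.293 0.    1.557 0.698]
axes x [ 0.255  0.967 -0.001] y [ 0.967 -0.255 -0.001] z [-0.001 -0.    -1.   ]
shift [ -1.128  -3.199 138.491]
rot [-0.001  0.001  0.003]
```

View pics/a.png

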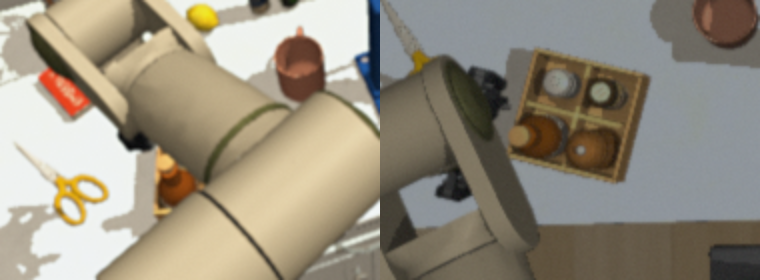

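The view shows the wrist above the caddy, with the gripper's finger knuckles at about top (132,235) and (117,282). The bottle stands in the cell with its stopper at about top (147,257). The middle of the knuckles agrees with a gripper standing over the bottle, allowing for its height. Going down.

```bash
python3 -c "
from h import *
for z in(251,300,350,380):print(z,px('top',(406,321,z)),px('scene',(406,321,z)))"
echo '[-0.5, -1.6, 20, 0, 0, 0, 0.7, -0.5, -1.6, 20, 0, 0, 0, 0.7, 0, 0, 20, 0, 0, 0, 0.7, 0, 0, 20, 0, 0, 0, 0.7, 0, 0, 20, 0, 0, 0, 0.7, 0, 0, 15, 0, 0, 0, 0.7, 0, 0, 12, 0, 0, 0, 0.7, 0, 0, 8, 0, 0, 0, 0.7, 0, 0, 0, 0, 0, 0, 0.7]' | python3 -m creep
```

```text
251 [140.25670649 256.40708941] [166.47125272 258.00934866]
300 [133.68806068 256.26817661] [162.36895475 249.82331544]
350 [126.35884512 256.1131794 ] [157.87189105 240.84953707]
380 [121.61947436 256.01295185] [155.00790478 235.13452395]
clock: 4.95
ee_pos: [402.9, 318.7, 117.2]
tcp_rot: [-0.0, 0.793, 0.609, -0.0]
contact_force: [-0.3, -0.0, 0.5]
width: 0.697
gripper_force: 0.0
```

```bash
echo '[0, 0, 4, 0, 0, 0, 0.5, 0, 0, 0, 0, 0, 0, 0.2, 0, 0, 0, 0, 0, 0, 0, 0, 0, 0, 0, 0, 0, 0, 0, 0, 0, 0, 0, 0, 0, 0, 0, 0, 0, 0, 0, 0, 0, 0, 0, 0, 0, 0, 0]' | python3 -m creep; echo '[0, 0, -10, 0, 0, 0, 0, 0, 0, -10, 0, 0, 0, 0]' | python3 -m creep
```

```text
clock: 5.82
ee_pos: [403.3, 319.0, 113.7]
tcp_rot: [0.0, 0.793, 0.609, 0.0]
contact_force: [0.6, -1.0, 5.7]
width: 0.293
gripper_force: 59.7
clock: 6.08
ee_pos: [402.5, 318.8, 133.5]
tcp_rot: [-0.0, 0.793, 0.609, -0.001]
contact_force: [0.1, -0.0, -4.9]
width: 0.293
gripper_force: 59.7
```

```bash
echo '[0, 0, -25, 0, 0, 0, 0, 0, 0, -32, 0, 0, 0, 0, 0, 0, -32, 0, 0, 0, 0, 0, 0, -32, 0, 0, 0, 0, 0, 0, -32, 0, 0, 0, 0, 0, 0, -27, 0, 0, 0, 0, -20, 8, 0, 0, 0, 0, 0, -31, 13, 0, 0, 0, 0, 0, -31, 13, 0, 0, 0, 0, 0, -31, 13, 0, 0, 0, 0, 0, -31, 13, 0, 0, 0, 0, 0, -31, 13, 0, 0, 0, 0, 0, -31, 13, 0, 0, 0, 0, 0, -31, 13, 0, 0, 0, 0, 0, 0, 0, 0, 0, 0, 0, 0]' | python3 -m creep; echo '[0, 0, 20, 0, 0, 0, 0, 0, 0, 30, 0, 0, 0, 0, 0, 0, 30, 0, 0, 0, 0, 0, 0, 30, 0, 0, 0, 0, 0, 0, 30, 0, 0, 0, 0, 0, 0, 20, 0, 0, 0, 0, 0, 0, 10, 0, 0, 0, 0, 0, 0, 0, 0, 0, 0, 0]' | python3 -m creep
```

```text
clock: 7.95
ee_pos: [437.4, 62.9, 313.5]
tcp_rot: [-0.0, 0.794, 0.608, -0.0]
contact_force: [-0.2, -0.1, -4.8]
width: 0.296
gripper_force: 59.6
clock: 8.95
ee_pos: [437.4, 64.8, 143.5]
tcp_rot: [-0.0, 0.793, 0.609, -0.0]
contact_force: [0.2, -0.4, -4.0]
width: 0.295
gripper_force: 59.6
```

```bash
echo '[0, 0, 15, 0, 0, 0, 0, 0, 0, 10, 0, 0, 0, 0, 0, 0, 6, 0, 0, 0, 0, 0, 0, 0, 0, 0, 0, 0]' | python3 -m creep; echo '[0, 0, 2, 0, 0, 0, 0, 0, 0, 2, 0, 0, 0, 0, 0, 0, 0, 0, 0, 0, 0]' | python3 -m creep
```

```text
clock: 9.45
ee_pos: [437.5, 64.4, 112.4]
tcp_rot: [-0.0, 0.793, 0.609, -0.0]
contact_force: [-0.2, -0.4, -4.2]
width: 0.293
gripper_force: 59.6
clock: 9.82
ee_pos: [437.5, 64.4, 108.5]
tcp_rot: [0.0, 0.793, 0.609, 0.0]
contact_force: [0.1, -0.2, -4.8]
width: 0.293
gripper_force: 59.6
```

```bash
echo '[0, 0, 1, 0, 0, 0, 0, 0, 0, 0, 0, 0, 0, 0]' | python3 -m creep; echo '[0, 0, 1, 0, 0, 0, 0, 0, 0, 0, 0, 0, 0, 0]' | python3 -m creep
```

```text
clock: 10.07
ee_pos: [437.9, 64.3, 108.2]
tcp_rot: [0.001, 0.793, 0.609, 0.0]
contact_force: [-0.2, -0.6, 5.3]
width: 0.296
gripper_force: 60.7
clock: 10.32
ee_pos: [438.3, 64.1, 108.0]
tcp_rot: [0.001, 0.793, 0.609, 0.001]
contact_force: [-4.5, -2.7, 14.3]
width: 0.294
gripper_force: 62.0
```

```bash
echo '[0, 0, 0, 0, 0, 0, 0.5, 0, 0, 0, 0, 0, 0, 0.75, 0, 0, 0, 0, 0, 0, 0.75, 0, 0, -15, 0, 0, 0, 0.75, 0, 0, -25, 0, 0, 0, 0.75, 0, 0, -30, 0, 0, 0, 0.75, 0, 0, -30, 0, 0, 0, 0.75, -20, -30, 0, 0, 0, 0, 0.9, -20, -30, 0, 0, 0, 0, 0.9, 0, 0, 0, 0, 0, 0.184, 0.9, 0, 0, 0, 0, 0, 0.184, 0.9, 0, 0, 0, 0, 0, 0.184, 0.9, 0, 0, 0, 0, 0, 0.184, 0.9, 0, 0, 0, 0, 0, 0.184, 0.9, 0, 0, 0, 0, 0, 0.184, 0.9, 0, 0, 0, 0, 0, 0.184, 0.9, 0, 0, 0, 0, 0, 0, 0.9]' | python3 -m creep
cat >> h.py <<'E'
def lean(th,a):
    z=np.array([np.sin(a)*np.cos(th),np.sin(a)*np.sin(th),-np.cos(a)]);y=np.array([np.sin(th),-np.cos(th),0])
    return Ro.from_matrix(np.c_[np.cross(y,z),y,z]),z
E
python3 -c "
from h import *
T=ctrl.camera('top')[:,:,::-1];S=ctrl.camera('scene')[:,:,::-1];cv2.imwrite('pics/t1.png',T)
cv2.imwrite('pics/b.png',np.hstack([cv2.resize(T[150:290,230:400],None,fx=2.3,fy=2.3),cv2.resize(S[180:320,200:370],None,fx=2.3,fy=2.3)]))
R,z=lean(.023,.873);go(np.array([438,64.3,48])-z*60,Rt=R);print(px('top',(438,64.3,165)),px('scene',(438,64.3,165)))"
```

```text
clock: 12.45
ee_pos: [369.2, 41.3, 206.3]
tcp_rot: [-0.0, 1.0, 0.012, -0.0]
contact_force: [0.0, 0.9, 0.1]
width: 0.898
gripper_force: 0.0
at [369.181  41.292 206.375] t 12.55 F [-0.301 -0.376 -0.73 ] w 0.9008224951428454 q [-0.21   0.059  1.727 -0.     1.356  1.335]
axes x [ 1.     0.026 -0.   ] y [ 0.026 -1.    -0.   ] z [-0.  0. -1.]
shift [ 23.425 -21.354 119.821]
rot [-0.001  0.873  0.002]
[254.507 241.258] [251.979 235.618]
```

View pics/b.png

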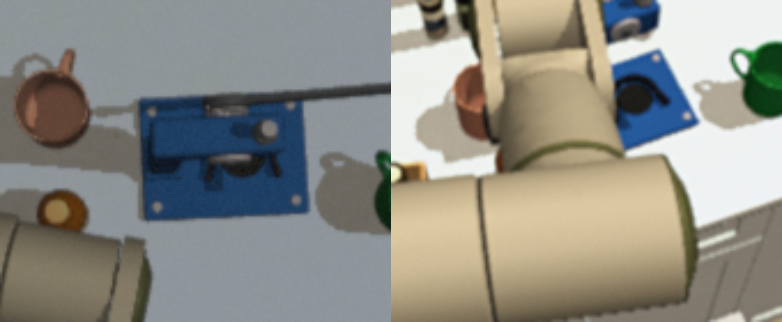

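The bottle stands upright at its set-down spot: the stopper at top (255,242) matches the prediction of (254.5,241.3). The pink mug and the corker are undisturbed. I'll lean the tool and go to the pre-grasp.

```bash
echo '[12, -11, 0, 0, 0, 0, 0.95, 12, -11, 0, 0, 0, 0, 0.95, 0, 0, 0, 0, 0.175, 0, 0.95, 0, 0, 0, 0, 0.175, 0, 0.95, 0, 0, 0, 0, 0.175, 0, 0.95, 0, 0, 0, 0, 0.175, 0, 0.95, 0, 0, 0, 0, 0.175, 0, 0.95, -23, 0, 19, 0, 0, 0, 0.95, -23, 0, 19, 0, 0, 0, 0.95, -23, 0, 19, 0, 0, 0, 0.95, -23, 0, 19, 0, 0, 0, 0.95, 0, 0, 0, 0, 0, 0, 0.95]' | python3 -m creep
python3 -c "
from h import *
R,z=lean(.023,.873);go(np.array([438,64.3,48])+z*23,Rt=R);print(px('top',(506.4,-150,12)),px('scene',(506.4,-150,12)))"
```

```text
clock: 14.05
ee_pos: [391.8, 83.2, 133.6]
tcp_rot: [-0.035, 0.922, 0.026, 0.386]
contact_force: [0.7, 0.6, -0.3]
width: 0.95
gripper_force: 0.0
at [391.777  83.223 133.643] t 14.05 F [ 0.733  0.624 -0.266] w 0.9504764350237451 q [-0.329  0.024  2.416  1.698  0.317 -0.396]
axes x [0.701 0.021 0.713] y [ 0.075 -0.996 -0.044] z [ 0.709  0.084 -0.7  ]
shift [-27.213  27.687 114.   ]
rot [-0.068  0.08   0.002]
[334.738 216.935] [305.427 222.696]
```

```bash
echo '[0, 0, 0, 0.03, -0.08, 0, 0.95, 0, 0, 0, 0.03, -0.06, 0, 0.95, 0, 0, 0, 0, 0, 0, 0.95]' | python3 -m creep
python3 -c "
from h import *
R,z=lean(.023,.66);go(np.array([438,64.3,52])+z*(23-40),Rt=R)"
```

```text
clock: 14.42
ee_pos: [394.6, 86.0, 136.8]
tcp_rot: [-0.057, 0.935, 0.039, 0.348]
contact_force: [-0.3, -0.9, 0.3]
width: 0.958
gripper_force: 0.0
at [394.611  86.014 136.802] t 14.425 F [-0.293 -0.861  0.284] w 0.9576375475345095 q [-0.35  -0.002  2.335  1.146  0.391  0.14 ]
axes x [0.755 0.033 0.655] y [ 0.112 -0.991 -0.08 ] z [ 0.646  0.133 -0.752]
shift [-22.554  31.122  72.011]
rot [-0.118 -0.053  0.018]
```

```bash
echo '[0, 10, 0, -0.06, -0.03, 0, 0.98, 0, 10, 0, -0.06, -0.02, 0.01, 0.98, 0, 6, 0, 0, 0, 0, 0.98, 0, 0, 0, 0, 0, 0, 0.98]' | python3 -m creep
python3 -c "
from h import *
R,z=lean(.023,.66);go(np.array([438,64.3,52])+z*(23-40),Rt=R)"
```

```text
clock: 14.92
ee_pos: [395.4, 61.1, 134.6]
tcp_rot: [-0.003, 0.946, 0.014, 0.325]
contact_force: [-0.4, -0.2, -0.4]
width: 0.981
gripper_force: 0.0
at [395.43  61.08 134.63] t 14.925 F [-0.432 -0.235 -0.384] w 0.9812530014663764 q [-0.29  -0.003  2.291  0.74   0.287  0.595]
axes x [0.788 0.025 0.615] y [ 0.029 -1.     0.003] z [ 0.615  0.015 -0.788]
shift [-17.158  -2.273  74.375]
rot [-0.001 -0.003  0.007]
```

```bash
cat > k.py <<'E'
from h import *
from scipy.optimize import least_squares,fsolve
D=[((-1.508,.381,1.298),(150.8,-528.6,203.9)),((-.953,.084,1.561),(320.1,-247.5,252.2)),((.439,.293,1.293),(406.1,320.8,251.5)),((-.21,.059,1.727),(369.2,41.3,206.4))]
def W(q,a,h,L2,L3,d):
    r=a+L2*np.sin(q[1])+L3*np.sin(q[1]+q[2]);z=h+L2*np.cos(q[1])+L3*np.cos(q[1]+q[2]);c,s=np.cos(q[0]),np.sin(q[0])
    return np.array([r*c-d*s,r*s+d*c,z])
X0=(-.29,-.003,2.291),np.array([395.43,61.08,134.63]),np.array([.615,.015,-.788])
def f(p):
    *g,L5=p;e=[W(q,*g)-(np.array(P)+[0,0,L5]) for q,P in D];e.append(W(X0[0],*g)-(X0[1]-L5*X0[2]));return np.ravel(e)
s=least_squares(f,[0,150,450,400,117,250]);p=s.x
def ik(P,th,a):
    R,z=lean(th,a);w=np.array(P)-p[5]*z;q=fsolve(lambda q:W(q,*p[:5])-w,[-.2,.1,2.])
    fo=np.array([np.cos(q[0])*np.sin(q[1]+q[2]),np.sin(q[0])*np.sin(q[1]+q[2]),np.cos(q[1]+q[2])])
    return q,np.arccos(fo@z)
E
python3 -c "
from k import *
print(p.round(1),np.abs(s.fun).max())
for a in(.55,.61,.7,.79,.87):
  R,z=lean(.023,a)
  for n,G in(('here',np.array([438,64.3,50])),('seat',np.array([506,-150,62])),('mouth',np.array([420,-152,64]))):
    for k in(23,-17):
      print(a,n,k,*ik(G+k*z,.023,a))"
```

```text
[  43.2 -115.8  582.9  285.5  121.1  190.5] 15.571804735124708
0.55 here 23 [-0.1711811   0.27475975  2.38052823] 0.11511950244425587
0.55 here -17 [-0.18405107  0.17588198  2.3385807 ] 0.13812615785711332
0.55 seat 23 [-0.62384337  0.36504711  2.10698385] 0.38358572022020454
0.55 seat -17 [-0.65457286  0.28791337  2.07972374] 0.46388452808836145
0.55 mouth 23 [-0.77056515  0.25904794  2.31550284] 0.41281434806060346
0.55 mouth -17 [-0.81591393  0.16942434  2.26923282] 0.5027970521102979
0.61 here 23 [-0.17615266  0.27714985  2.41807531] 0.19132038463844284
0.61 here -17 [-0.19113631  0.17423301  2.38322886] 0.12296072272129352
0.61 seat 23 [-0.6358733   0.36390213  2.14124209] 0.38076153033287846
0.61 seat -17 [-0.67092417  0.28411529  2.12158112] 0.4437266546334984
0.61 mouth 23 [-0.78824294  0.26030494  2.34992895] 0.43583683200280027
0.61 mouth -17 [-0.84029734  0.16735149  2.31026383] 0.5054441872059103
0.7 here 23 [-0.18368816  0.28612923  2.47656948] 0.33680574975153377
0.7 here -17 [-0.20211518  0.17812574  2.45322158] 0.2280375602349799
0.7 seat 23 [-0.65372465  0.36580179  
[... 393 characters left out ...]
t 23 [-0.67110418  0.37242988  2.24526024] 0.48946824747024154
0.79 seat -17 [-0.71975537  0.28794798  2.24982406] 0.5022866946996567
0.79 mouth 23 [-0.84056673  0.27946413  2.45844071] 0.5942527109996656
0.79 mouth -17 [-0.91410571  0.17980356  2.4407604 ] 0.6096967493406733
0.87 here 23 [-0.1977895   0.32496699  2.59537495] 0.6554587893360508
0.87 here -17 [-0.22348316  0.2131429   2.5981372 ] 0.5540951675889911
0.87 seat 23 [-0.68592149  0.38263495  2.29171333] 0.5789523483419485
0.87 seat -17 [-0.74071657  0.2981933   2.30790633] 0.5803789266804461
0.87 mouth 23 [-0.86281108  0.29672286  2.50931337] 0.694932384498924
0.87 mouth -17 [-0.94621712  0.19651388  2.50288218] 0.6952239111957667
```

```bash
cat > k.py <<'E'
from h import *
from scipy.optimize import least_squares,fsolve
dn=[0,0,-1]
D=[((-1.508,.381,1.298),(150.8,-528.6,203.9),dn),((-.953,.084,1.561),(320.1,-247.5,252.2),dn),((.439,.293,1.293),(406.1,320.8,251.5),dn),((-.21,.059,1.727),(369.2,41.3,206.4),dn),
((-.29,-.003,2.291),(395.43,61.08,134.63),(.615,.015,-.788)),((-.329,.024,2.416),(391.8,83.2,133.6),(.709,.084,-.7)),((-.35,-.002,2.335),(394.6,86.,136.8),(.646,.133,-.752))]
def W(q,a,h,L2,L3,d,e,o):
    q23=q[1]+q[2]
    r=a+L2*np.sin(q[1])+L3*np.sin(q23)+e*np.cos(q23);z=h+L2*np.cos(q[1])+L3*np.cos(q23)-e*np.sin(q23);c,s=np.cos(q[0]+o),np.sin(q[0]+o)
    return np.array([r*c-d*s,r*s+d*c,z])
def f(p):
    *g,L5=p;return np.ravel([W(q,*g)-(np.array(P)-L5*np.array(z)) for q,P,z in D])
s=least_squares(f,[0,150,450,400,117,0,0,200],max_nfev=5000);p=s.x
def ik(P,th,a):
    R,z=lean(th,a);w=np.array(P)-p[-1]*z;q=fsolve(lambda q:W(q,*p[:-1])-w,[-.2,.1,2.])
    fo=np.array([np.cos(q[0])*np.sin(q[1]+q[2]),np.sin(q[0])*np.sin(q[1]+q[2]),np.cos(q[1]+q[2])])
    return q.round(3),np.arccos(fo@z).round(3)
E
python3 -c "
from k import *
print(p.round(1),np.abs(s.fun).max())
for a in(.61,.7,.79):
  R,z=lean(.023,a)
  for n,G in(('here',np.array([438,64.3,50])),('new',np.array([482,50,50])),('seat',np.array([506,-150,62])),('mouth',np.array([420,-152,64]))):
    for k in(23,-17):
      print(a,n,k,*ik(G+k*z,.023,a))"
```

```text
[ 2.000e-01  1.307e+02  5.362e+02  3.506e+02  1.176e+02  1.029e+02
 -0.000e+00  2.843e+02] 0.2753173313271873
0.61 here 23 [-0.202  0.401  2.288] 0.193
0.61 here -17 [-0.223  0.269  2.302] 0.142
0.61 new 23 [-0.219  0.43   2.176] 0.15
0.61 new -17 [-0.238  0.314  2.196] 0.153
0.61 seat 23 [-0.714  0.446  2.022] 0.439
0.61 seat -17 [-0.758  0.347  2.04 ] 0.504
0.61 mouth 23 [-0.908  0.369  2.223] 0.5
0.61 mouth -17 [-0.976  0.249  2.227] 0.58
0.7 here 23 [-0.219  0.445  2.359] 0.379
0.7 here -17 [-0.246  0.311  2.387] 0.293
0.7 new 23 [-0.234  0.461  2.242] 0.294
0.7 new -17 [-0.258  0.344  2.275] 0.238
0.7 seat 23 [-0.75   0.465  2.082] 0.469
0.7 seat -17 [-0.804  0.365  2.11 ] 0.514
0.7 mouth 23 [-0.963  0.403  2.285] 0.567
0.7 mouth -17 [-1.048  0.281  2.299] 0.623
0.79 here 23 [-0.237  0.513  2.431] 0.601
0.79 here -17 [-0.273  0.386  2.477] 0.528
0.79 new 23 [-0.25   0.509  2.308] 0.483
0.79 new -17 [-0.281  0.396  2.356] 0.431
0.79 seat 23 [-0.786  0.496  2.139] 0.548
0.79 seat -17 [-0.851  0.397  2.178] 0.576
0.79 mouth 23 [-1.018  0.454  2.345] 0.671
0.79 mouth -17 [-1.122  0.334  2.372] 0.705
```

```bash
echo '[-3, 0, 12, 0, 0.02, 0, 1, -3, 0, 12, 0, 0.02, 0, 1, -3, 0, 12, 0, 0.02, 0, 1, -3, -1, 12, 0, 0, 0, 1, -3, -1, 12, 0, 0, 0, 1, -3, 0, 12, 0, 0, 0, 1, 0, 0, 0, 0, 0, 0, 1]' | python3 -m creep
python3 -c "
from k import *
R,z=lean(.023,.72);go(np.array([438,64.3,50])+z*23,Rt=R)"
```

```text
clock: 15.8
ee_pos: [423.6, 67.7, 77.9]
tcp_rot: [-0.009, 0.938, 0.017, 0.346]
contact_force: [-0.8, 1.2, -0.3]
width: 0.997
gripper_force: 0.0
at [423.617  67.662  77.928] t 15.8 F [-0.836  1.205 -0.306] w 0.9972246922029783 q [-0.254  0.251  2.375  2.283  0.255 -0.949]
axes x [0.76  0.025 0.649] y [ 0.038 -0.999 -0.006] z [ 0.648  0.029 -0.761]
shift [-6.954  4.411 53.47 ]
rot [-0.014  0.014  0.007]
```

```bash
echo '[-3, 4, 10, -0.01, 0.014, 0, 1, -3, 0.5, 10, 0, 0, 0, 1, -1, 0, 8, 0, 0, 0, 1, 0, 0, 8, 0, 0, 0, 1, 0, 0, 0, 0, 0, 0, 1]' | python3 -m creep
python3 -c "
from k import *
R,z=lean(.023,.72);go(np.array([438,64.3,50])+z*23,Rt=R)
T=ctrl.camera('top')[:,:,::-1];S=ctrl.camera('scene')[:,:,::-1]
cv2.imwrite('pics/c.png',np.hstack([cv2.resize(T[180:320,190:360],None,fx=2.3,fy=2.3),cv2.resize(S[180:320,170:340],None,fx=2.3,fy=2.3)]))"
```

```text
clock: 16.42
ee_pos: [442.7, 63.8, 46.9]
tcp_rot: [-0.005, 0.935, 0.015, 0.353]
contact_force: [0.0, 0.6, -0.3]
width: 0.999
gripper_force: 0.0
at [442.664  63.794  46.927] t 16.425 F [ 0.034  0.641 -0.252] w 0.999351576744652 q [-0.242  0.399  2.389  2.657  0.392 -1.326]
axes x [0.75  0.025 0.661] y [ 0.032 -0.999  0.001] z [ 0.661  0.02  -0.75 ]
shift [-1.507 -0.54  17.622]
rot [-0.005 -0.002  0.008]
```

View pics/c.png

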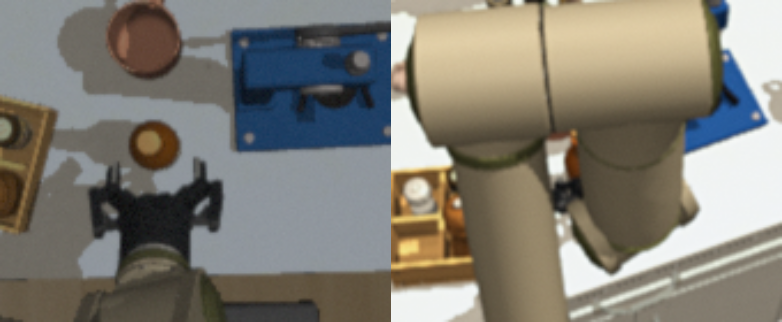

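Fingers straddle the bottle: tips at crop (112,165) and (200,165), bottle axis at (154,145). The gripper's body at (155,195) is well behind the neck. I'll advance about 22 mm and close.

```bash
echo '[-1, 0, 8, 0, 0, 0, 1, -0.5, 0, 8, 0, 0, 0, 1, 0, 0, 6, 0, 0, 0, 1, 0, 0, 0, 0, 0, 0, 1]' | python3 -m creep; echo '[0, 0, 0, 0, 0, 0, 0.8, 0, 0, 0, 0, 0, 0, 0.5, 0, 0, 0, 0, 0, 0, 0.5, 0, 0, 0, 0, 0, 0, 0.5]' | python3 -m creep
```

```text
clock: 17.02
ee_pos: [456.1, 64.0, 29.0]
tcp_rot: [-0.005, 0.935, 0.015, 0.353]
contact_force: [-0.5, -1.0, 0.6]
width: 1.001
gripper_force: 0.0
clock: 17.52
ee_pos: [455.9, 64.3, 30.3]
tcp_rot: [-0.005, 0.935, 0.016, 0.354]
contact_force: [-4.0, 2.2, 9.1]
width: 0.648
gripper_force: 60.9
```

```bash
echo '[6.6, 0, -7.5, 0, 0, 0, 0.4, 6.6, 0, -7.5, 0, 0, 0, 0.4, -2, 10, -2, 0, 0, 0, 0.4, -2.5, 20, -2.2, 0, 0, 0, 0.4, -2.5, 25, -2.2, 0, 0, 0, 0.4, -2.5, 25, -2.2, 0, 0, 0, 0.4, -2.5, 25, -2.2, 0, 0, 0, 0.4, -2.5, 25, -2.2, 0, 0, 0, 0.4, -2.5, 25, -2.2, 0, 0, 0, 0.4, -2.5, 25, -2.2, 0, 0, 0, 0.4, 0, 20, 0, 0, 0, 0, 0.4, 0, 10, 0, 0, 0, 0, 0.4, 0, 5, 0, 0, 0, 0, 0.4, 0, 0, 0, 0, 0, 0, 0.4]' | python3 -m creep
python3 -c "
from k import *
R,z=lean(.023,.72);go((456-438+418,-152,44),Rt=R)
T=ctrl.camera('top')[:,:,::-1];S=ctrl.camera('scene')[:,:,::-1];cv2.imwrite('pics/t2.png',T)
cv2.imwrite('pics/d.png',np.hstack([cv2.resize(T[150:270,260:390],None,fx=3,fy=3),cv2.resize(S[150:270,240:370],None,fx=3,fy=3)]))"
```

```text
clock: 19.27
ee_pos: [436.4, -151.6, 49.9]
tcp_rot: [-0.005, 0.935, 0.015, 0.353]
contact_force: [0.7, -0.6, -4.6]
width: 0.644
gripper_force: 65.1
at [ 436.387 -151.571   49.927] t 19.275 F [ 0.688 -0.624 -4.615] w 0.6443891464207008 q [-0.975  0.403  2.291  1.562  0.592 -0.86 ]
axes x [0.75  0.025 0.661] y [ 0.031 -1.     0.002] z [ 0.661  0.019 -0.75 ]
shift [-4.218  0.406  4.184]
rot [-0.004 -0.002  0.008]
```

View pics/d.png

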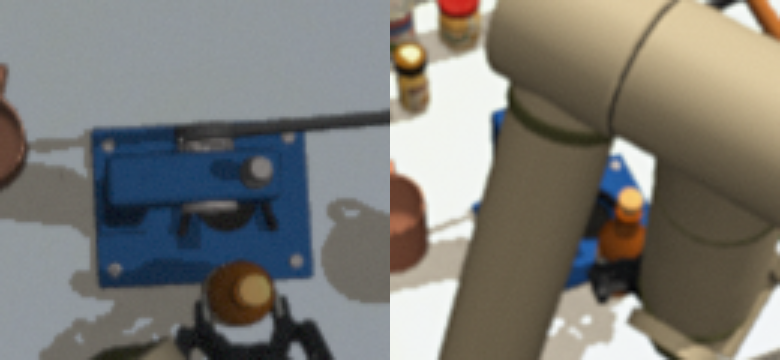

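```bash
python3 -c "
from k import *
c,s_=np.cos(.023),np.sin(.023)
C=lambda x,y,z:(506.4+c*x-s_*y,-150.1+s_*x+c*y,z)
print('stopper',px('top',(418,-152,190)),px('scene',(418,-152,190)),'meas',345,247,319.7,216.7)
print(tri((319.7,216.7),(345,247)))
for n,P in(('seat',C(0,0,12)),('foot',C(0,0,196)),('tipL',C(-35,33,26)),('tipR',C(-35,-33,26)),('boltFR',C(-67,-70,14)),('boltFL',C(-67,114,14)),('headfrontR',C(-20,-20,266)),('headfrontL',C(-20,114,266))):print(n,(px('top',P)-[260,150])*3)
"
```

```text
stopper [343.39523583 247.13394228] [319.40851431 215.59804482] meas 345 247 319.7 216.7
(array([ 418.95118364, -155.69137036,  180.13230062]), np.float64(2.771284030274045))
seat [224.32126824 200.80318453]
foot [245.00020414 181.57502395]
tipL [191.86394324 239.13199676]
tipR [263.70246098 235.84987618]
boltFR [304.16923478 269.38944373]
boltFL [105.14432666 278.49827352]
headfrontR [282.36113684 197.59892469]
headfrontL [106.25448469 205.62994067]
```

```bash
echo '[-3, 0, 3.4, 0, 0, 0, 0.4, 7.5, 0, 6.6, 0, 0, 0, 0.4, 15, 0, 13.2, 0, 0, 0, 0.4, 15, 0, 13.2, 0, 0, 0, 0.4, 11, 0, 9.9, 0, 0, 0, 0.4, 7.5, 0, 6.6, 0, 0, 0, 0.4, 0, 0, 0, 0, 0, 0, 0.4]' | python3 -m creep; python3 -c "
from k import *
go((524.4,-149.8,43))"
```

```text
clock: 20.25
ee_pos: [511.8, -148.8, 45.5]
tcp_rot: [-0.005, 0.935, 0.016, 0.354]
contact_force: [-0.4, 0.7, -4.7]
width: 0.643
gripper_force: 65.1
at [ 511.765 -148.823   45.493] t 20.25 F [-0.404  0.707 -4.704] w 0.6426571443966941 q [-0.779  0.463  2.119  1.546  0.5   -0.642]
axes x [0.749 0.026 0.661] y [ 0.033 -0.999  0.002] z [ 0.661  0.02  -0.75 ]
shift [ 7.796  1.386 10.204]
```

```bash
echo '[3, 0.5, 2.6, 0, 0, 0, 0.4, 3, 0.5, 2.6, 0, 0, 0, 0.4, 0, 0, 0, 0, 0, 0, 0.4]' | python3 -m creep; echo '[2.2, 0, 2, 0, 0, 0, 0.4, 0, 0, 0, 0, 0, 0, 0.4]' | python3 -m creep;  echo '[1.5, 0, 1.3, 0, 0, 0, 0.4, 0, 0, 0, 0, 0, 0, 0.4]' | python3 -m creep
```

```text
clock: 20.62
ee_pos: [519.4, -150.3, 45.5]
tcp_rot: [-0.005, 0.935, 0.015, 0.354]
contact_force: [0.1, 0.2, -4.2]
width: 0.642
gripper_force: 65.1
clock: 20.88
ee_pos: [522.4, -150.0, 45.5]
tcp_rot: [-0.005, 0.935, 0.015, 0.353]
contact_force: [-0.4, -0.6, -4.0]
width: 0.647
gripper_force: 65.1
clock: 21.12
ee_pos: [524.3, -149.9, 45.5]
tcp_rot: [-0.005, 0.935, 0.015, 0.353]
contact_force: [0.5, 0.1, -4.4]
width: 0.642
gripper_force: 65.1
```

```bash
echo '[1.1, 0, 1, 0, 0, 0, 0.4, 0, 0, 0, 0, 0, 0, 0.4]' | python3 -m creep | grep -E 'ee|con'; echo '[1.1, 0, 1, 0, 0, 0, 0.4, 0, 0, 0, 0, 0, 0, 0.4]' | python3 -m creep| grep -E 'ee|con';  echo '[1.1, 0, 1, 0, 0, 0, 0.4, 0, 0, 0, 0, 0, 0, 0.4]' | python3 -m creep| grep -E 'ee|con'
```

```text
ee_pos: [525.7, -149.9, 45.4]
contact_force: [-0.2, -0.7, -4.9]
ee_pos: [527.1, -149.8, 45.4]
contact_force: [-3.0, -0.7, -2.5]
ee_pos: [528.3, -149.7, 45.3]
contact_force: [-7.2, -1.2, -0.5]
```

```bash
echo '[-2.2, 0, -2, 0, 0, 0, 0.4, -1, 0, 1.2, 0, 0, 0, 0.4, 0, 0, 0, 0, 0, 0, 0.4]' | python3 -m creep | grep -E 'ee|con'; echo '[-0.7, 0, 0.8, 0, 0, 0, 0.4, 0, 0, 0, 0, 0, 0, 0.4]' | python3 -m creep| grep -E 'ee|con';  echo '[-0.7, 0, 0.8, 0, 0, 0, 0.4, 0, 0, 0, 0, 0, 0, 0.4]' | python3 -m creep| grep -E 'ee|con'
```

```text
ee_pos: [525.9, -150.0, 43.8]
contact_force: [0.0, 1.4, -3.6]
ee_pos: [525.8, -149.9, 42.8]
contact_force: [-0.5, -0.2, -3.6]
ee_pos: [526.1, -149.9, 42.4]
contact_force: [-3.0, 1.3, 4.5]
```

```bash
echo '[0, 0, 0, 0, 0, 0, 0.75, 0, 0, 0, 0, 0, 0, 0.85, 0, 0, 0, 0, 0, 0, 1, 0, 0, 0, 0, 0, 0, 1, 0, 0, -6, 0, 0, 0, 1, 0, 0, -12, 0, 0, 0, 1, 0, 0, -20, 0, 0, 0, 1, 0, 0, -25, 0, 0, 0, 1, 0, 0, -25, 0, 0, 0, 1, 0, 0, 0, 0, 0, 0, 1]' | python3 -m creep
python3 -c "
from k import *
go((440,-333,380),.023)
T=ctrl.camera('top')[:,:,::-1];S=ctrl.camera('scene')[:,:,::-1];cv2.imwrite('pics/t3.png',T)
cv2.imwrite('pics/e.png',np.hstack([cv2.resize(T[150:270,260:390],None,fx=3,fy=3),cv2.resize(S[150:270,240:370],None,fx=3,fy=3)]))
print(px('scene',(506.4,-150,182)),px('top',(506.4,-150,182)))"
```

```text
clock: 24.0
ee_pos: [467.2, -152.0, 108.9]
tcp_rot: [-0.003, 0.935, 0.015, 0.354]
contact_force: [0.1, -0.0, -0.9]
width: 0.999
gripper_force: 0.0
at [ 467.216 -152.027  108.884] t 24.0 F [ 0.061 -0.005 -0.927] w 0.9987822993668426 q [-0.888  0.256  2.142  1.19   0.601 -0.326]
axes x [0.749 0.026 0.662] y [ 0.03  -1.     0.004] z [ 0.662  0.017 -0.749]
shift [ 154.589  181.177 -224.216]
rot [ 0.001 -0.724  0.009]
[307.804 195.441] [341.029 211.081]
```

View pics/e.png

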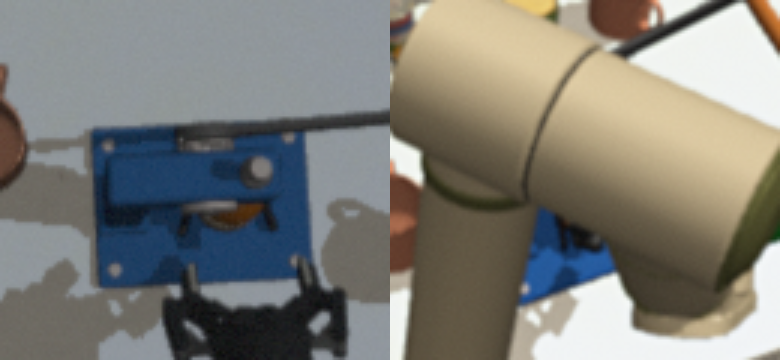

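The bottle stands in the seat: its amber shoulder shows between the fence prongs at crop (183,222) and (270,215). The gripper is clear of it. Next I'll take the lever from above.

```bash
echo '[0, 0, -20, 0, 0, 0, 1, 0, 0, -30, 0, 0, 0, 1, 0, 0, -30, 0, 0, 0, 1, 0, 0, -30, 0, 0, 0, 1, 0, 0, 0, 0, -0.181, 0, 0.8, 0, 0, 0, 0, -0.181, 0, 0.8, 0, 0, 0, 0, -0.181, 0, 0.8, 0, 0, 0, 0, -0.181, 0, 0.8, 0, 0, -34, 0, 0, 0, 0.7, 0, 0, -34, 0, 0, 0, 0.7, 0, 0, -34, 0, 0, 0, 0.7, 0, 0, -34, 0, 0, 0, 0.7, 0, 0, -34, 0, 0, 0, 0.7, 0, 0, 0, 0, 0, 0, 0.7]' | python3 -m creep
python3 -c "
from k import *
go((487.3,-332.5,365),.023)
T=ctrl.camera('top')[:,:,::-1];S=ctrl.camera('scene')[:,:,::-1];cv2.imwrite('pics/t4.png',T);cv2.imwrite('pics/s4.png',S)
for n,I in(('top',T),('scene',S)):
  m=mask(np.ascontiguousarray(I),(3,120,60),(18,255,255),(415,180,450,245) if n=='top' else (340,90,420,200))
  g=big(m);print(n,cv2.minAreaRect(g),cv2.contourArea(g),px(n,(487.3,-332.5,307)))"
```

```text
clock: 25.85
ee_pos: [387.3, -153.4, 359.6]
tcp_rot: [-0.004, 0.999, 0.021, 0.027]
contact_force: [0.0, 0.4, -0.2]
width: 0.703
gripper_force: 0.0
at [ 387.331 -153.375  359.561] t 25.85 F [ 0.046  0.354 -0.214] w 0.7027129610992012 q [-0.692  0.039  1.309  0.042  1.757  0.846]
axes x [0.998 0.041 0.054] y [ 0.042 -0.999 -0.007] z [ 0.053  0.009 -0.999]
shift [ 92.672 183.079  -1.761]
rot [-0.008 -0.054  0.018]
top ((430.1776428222656, 212.48731994628906), (43.318206787109375, 8.407151222229004), 85.91438293457031) 304.5 [430.117 212.39 ]
scene ((369.9615478515625, 162.19229125976562), (21.35595703125, 5.8243513107299805), 56.3099365234375) 93.5 [367.768 159.374]
```

```bash
echo '[0, 0, 0, -0.008, -0.054, 0.018, 0.65, 10, 20, 0, 0, 0, 0, 0.65, 15, 30, 0, 0, 0, 0, 0.65, 15, 30, 0, 0, 0, 0, 0.65, 15, 30, 0, 0, 0, 0, 0.65, 15, 30, 0, 0, 0, 0, 0.65, 15, 30, 0, 0, 0, 0, 0.65, 8, 13, 0, 0, 0, 0, 0.65, 0, 0, 0, 0, 0, 0, 0.65]' | python3 -m creep
python3 -c "
from k import *
go((487.3,-332.5,288),.023)
T=ctrl.camera('top')[:,:,::-1];S=ctrl.camera('scene')[:,:,::-1]
cv2.imwrite('pics/f.png',np.hstack([cv2.resize(T[150:270,320:450],None,fx=3,fy=3),cv2.resize(S[100:220,280:410],None,fx=3,fy=3)]))"
```

```text
clock: 27.08
ee_pos: [483.3, -335.7, 355.9]
tcp_rot: [-0.001, 1.0, 0.01, -0.002]
contact_force: [-0.5, -0.2, -0.7]
width: 0.65
gripper_force: 0.0
at [ 483.298 -335.746  355.894] t 27.075 F [-0.478 -0.215 -0.65 ] w 0.6501080067289324 q [-0.807  0.408  0.83  -0.002  1.909  0.742]
axes x [ 1.     0.021 -0.005] y [ 0.021 -1.    -0.003] z [-0.005  0.003 -1.   ]
shift [ 4.39  -2.957 67.883]
rot [-0.003  0.005 -0.002]
```

View pics/f.png

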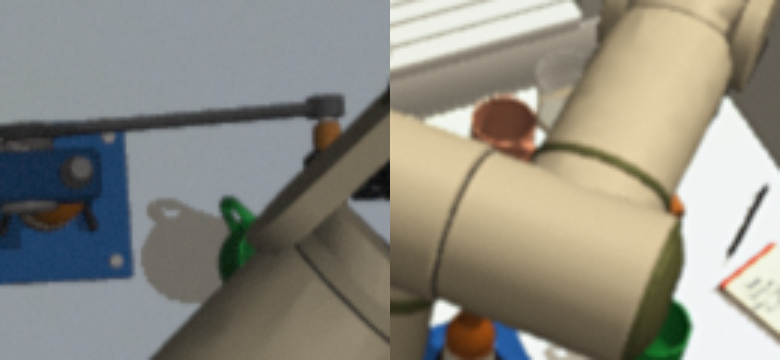

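The gripper stands over the handle, whose orange end shows at crop (327,135), with the bar at (325,105). The bottle is still upright in the seat. Descend and close.

```bash
echo '[0, -3, 12, 0, 0, 0, 0.65, 0, 0, 18, 0, 0, 0, 0.65, 0, 0, 18, 0, 0, 0, 0.65, 0, 0, 12, 0, 0, 0, 0.65, 0, 0, 6, 0, 0, 0, 0.65, 0, 0, 0, 0, 0, 0, 0.65]' | python3 -m creep; echo '[0, 0, 0, 0, 0, 0, 0.4, 0, 0, 0, 0, 0, 0, 0, 0, 0, 0, 0, 0, 0, 0, 0, 0, 0, 0, 0, 0, 0, 0, 0, 0, 0, 0, 0, 0]' | python3 -m creep; python3 -c "
from k import *
go((483,-332,125),.023)"
```

```text
clock: 27.92
ee_pos: [482.6, -331.1, 292.3]
tcp_rot: [-0.0, 1.0, 0.011, -0.002]
contact_force: [0.6, 0.5, 1.0]
width: 0.649
gripper_force: 0.0
clock: 28.55
ee_pos: [482.7, -331.2, 292.2]
tcp_rot: [-0.0, 1.0, 0.011, -0.002]
contact_force: [0.3, 0.3, -0.6]
width: -0.002
gripper_force: 0.0
at [ 482.662 -331.213  292.21 ] t 28.55 F [ 0.323  0.311 -0.58 ] w -0.0023074623410723437 q [-0.802  0.405  1.009 -0.002  1.73   0.747]
axes x [ 1.     0.021 -0.003] y [ 0.021 -1.    -0.   ] z [-0.003  0.    -1.   ]
shift [  0.858   0.861 167.207]
rot [-0.     0.003 -0.002]
```

The fingers shut completely, so they missed the handle. I'll look before moving.

```bash
python3 -c "
from k import *
T=ctrl.camera('top')[:,:,::-1];S=ctrl.camera('scene')[:,:,::-1]
cv2.imwrite('pics/g.png',np.hstack([cv2.resize(T[170:250,385:465],None,fx=5,fy=5),cv2.resize(S[120:200,330:410],None,fx=5,fy=5)]))
for z in(292,311,350):print(z,(px('top',(482.7,-331.2,z))-[385,170])*5)
print((px('top',(487,-332.5,307))-[385,170])*5)
"
```

```text
292 [213.77707351 225.43547135]
311 [225.69668471 221.61743368]
350 [251.49276408 213.3545465 ]
[225.62027653 212.63123736]
```

View pics/g.png

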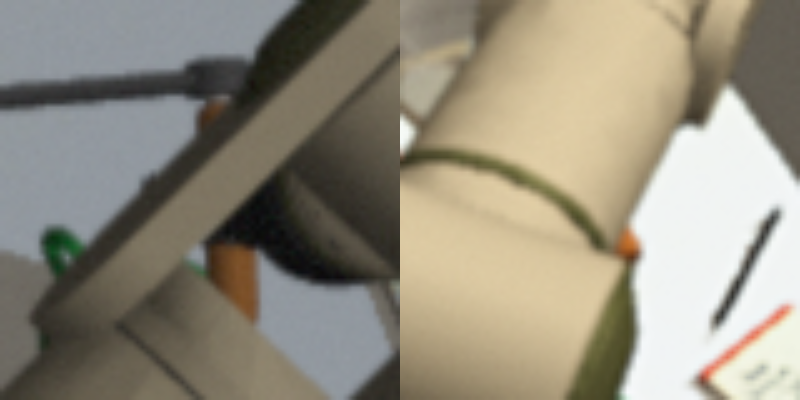

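```bash
python3 -c "
from k import *
S=np.ascontiguousarray(cv2.imread('pics/s4.png'));m=mask(S,(3,120,60),(18,255,255),(340,90,420,200));g=big(m)[:,0];print(g[g[:,1].argmin()],g[g[:,1].argmax()],g[g[:,0].argmin()],g[g[:,0].argmax()])
for z in(270,290,307,320):
  o,d=ray('top',(429.9,191));F=o+d*(z-o[2])/d[2];o,d=ray('top',(431.6,234.1));N=o+d*(z-o[2])/d[2]
  print(z,F,px('scene',F),N,px('scene',N))
cv2.imwrite('pics/g2.png',cv2.resize(S[100:200,320:420],None,fx=6,fy=6))
"
```

```text
[366 152] [373 171] [364 157] [377 170]
270 [ 539.5457513  -344.96046945  270.        ] [361.89165319 153.84773128] [ 441.13537641 -343.90383201  270.        ] [375.96030357 177.02588614]
290 [ 536.93723519 -339.24487689  290.        ] [361.60765583 150.78331017] [ 440.25624945 -338.206808    290.        ] [375.61179544 173.75583452]
307 [ 534.71999649 -334.38662322  307.        ] [361.35986225 148.10953925] [ 439.50899153 -333.36433759  307.        ] [375.30779517 170.90340014]
320 [ 533.02446101 -330.67148806  320.        ] [361.16626411 146.02055419] [ 438.937559   -329.66127198  320.        ] [375.07033546 168.67531586]
```

View pics/g2.png

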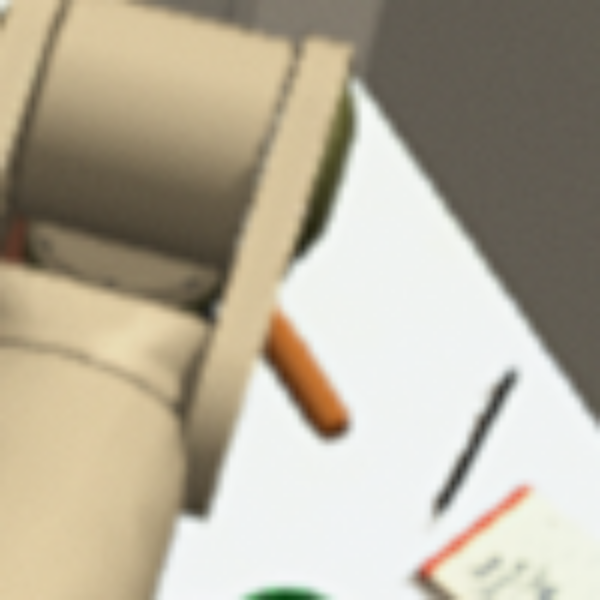

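```bash
echo '[0, 0, -3, 0, 0, 0, 0, 0, 0, -3, 0, 0, 0, 0, 0, 0, 0, 0, 0, 0, 0]' | python3 -m creep; echo '[0, 0, -4, 0, 0, 0, 0, 0, 0, -4, 0, 0, 0, 0, 0, 0, 0, 0, 0, 0, 0]' | python3 -m creep
```

```text
clock: 29.02
ee_pos: [482.7, -331.3, 298.6]
tcp_rot: [0.0, 1.0, 0.011, -0.001]
contact_force: [0.2, -0.4, -0.8]
width: 0.001
gripper_force: 0.0
clock: 29.4
ee_pos: [482.8, -331.3, 306.7]
tcp_rot: [0.0, 1.0, 0.011, -0.001]
contact_force: [-0.3, -0.1, 0.8]
width: -0.004
gripper_force: 0.0
```

```bash
echo '[0, 0, -15, 0, 0, 0, 0.6, 0, 0, -20, 0, 0, 0, 0.6, 0, 0, -20, 0, 0, 0, 0.6, -20, 0, -10, 0, 0, 0, 0.6, -30, -15, -10, 0, 0, 0, 0.6, -30, -30, 0, 0, 0, 0, 0.6, -30, -30, 0, 0, 0, 0, 0.6, -30, -30, 0, 0, 0, 0, 0.6, 0, -20, 0, 0, 0, 0, 0.6, 0, 0, 0, 0, 0, 0, 0.6]' | python3 -m creep
python3 -c "
from k import *
T=np.ascontiguousarray(ctrl.camera('top')[:,:,::-1]);S=np.ascontiguousarray(ctrl.camera('scene')[:,:,::-1]);print(ctrl.get_state()['ee_pos'])
for n,I,b in(('top',T,(410,170,455,250)),('scene',S,(340,130,420,200))):
  g=big(mask(I,(3,120,60),(18,255,255),b));print(n,cv2.minAreaRect(g),cv2.boundingRect(g),cv2.contourArea(g))
cv2.imwrite('pics/hh.png',np.hstack([cv2.resize(T[165:265,300:450],None,fx=2.6,fy=2.6),cv2.resize(S[100:200,290:440],None,fx=2.6,fy=2.6)]))"
```

```text
clock: 30.65
ee_pos: [340.0, -208.4, 382.0]
tcp_rot: [0.0, 1.0, 0.011, -0.001]
contact_force: [0.0, 0.4, 0.8]
width: 0.6
gripper_force: 0.0
[ 340.61814528 -209.65051156  381.36065172]
top ((430.2131652832031, 212.4847869873047), (43.318206787109375, 8.335905075073242), 85.91438293457031) (425, 191, 11, 44) 304.5
scene ((395.9999694824219, 190.0), (0.940720796585083, 15.615965843200684), 48.8140754699707) (390, 185, 13, 11) 2.5
```

View pics/hh.png

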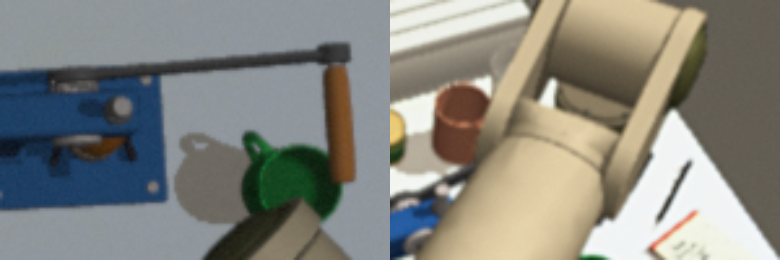

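The lever is still at rest and the handle is where I measured it, in line with the closing fingers. So the question is height. I'll probe it by touch with shut fingers from above. I've now viewed 12 pictures against the limit of 10, so I won't view any more.

```bash
echo '[15, 14, 0, 0, 0, 0, 0, 25, 22, 0, 0, 0, 0, 0, 25, 22, 0, 0, 0, 0, 0, 25, 22, 0, 0, 0, 0, 0, 25, 22, 0, 0, 0, 0, 0, 20, 17, 0, 0, 0, 0, 0, 9, 8, 0, 0, 0, 0, 0, 0, 0, 15, 0, 0, 0, 0, 0, 0, 20, 0, 0, 0, 0, 0, 0, 15, 0, 0, 0, 0, 0, 0, 0, 0, 0, 0, 0]' | python3 -m creep; echo '[0, 0, 4, 0, 0, 0, 0, 0, 0, 4, 0, 0, 0, 0, 0, 0, 0, 0, 0, 0, 0]' | python3 -m creep|grep -E 'ee|con'; echo '[0, 0, 3, 0, 0, 0, 0, 0, 0, 3, 0, 0, 0, 0, 0, 0, 0, 0, 0, 0, 0]' | python3 -m creep|grep -E 'ee|con'
```

```text
clock: 32.12
ee_pos: [486.9, -333.7, 329.2]
tcp_rot: [-0.002, 1.0, 0.011, -0.003]
contact_force: [-0.2, -0.4, 0.5]
width: 0.003
gripper_force: 0.0
ee_pos: [486.8, -333.1, 323.1]
contact_force: [0.6, -0.3, -0.0]
ee_pos: [486.7, -333.1, 316.9]
contact_force: [-0.2, 0.2, -0.6]
```

```bash
for i in 1; do echo '[0, 0, 2, 0, 0, 0, 0, 0, 0, 2, 0, 0, 0, 0, 0, 0, 0, 0, 0, 0, 0]' | python3 -m creep|grep -E 'ee|con'; done; echo '[0, 0, 2, 0, 0, 0, 0, 0, 0, 2, 0, 0, 0, 0, 0, 0, 0, 0, 0, 0, 0]' | python3 -m creep|grep -E 'ee|con'; echo '[0, 0, 2, 0, 0, 0, 0, 0, 0, 2, 0, 0, 0, 0, 0, 0, 0, 0, 0, 0, 0]' | python3 -m creep|grep -E 'ee|con'; echo '[0, 0, 2, 0, 0, 0, 0, 0, 0, 2, 0, 0, 0, 0, 0, 0, 0, 0, 0, 0, 0]' | python3 -m creep|grep -E 'ee|con'
python3 -c "
from k import *
T=np.ascontiguousarray(ctrl.camera('top')[:,:,::-1]);S=np.ascontiguousarray(ctrl.camera('scene')[:,:,::-1])
g=big(mask(T,(3,120,60),(18,255,255),(410,170,455,250)));print(cv2.boundingRect(g))
m=mask(S,(3,120,60),(18,255,255),(340,130,420,200));print(cv2.boundingRect(big(m)))"
```

```text
ee_pos: [486.7, -333.1, 313.0]
contact_force: [0.9, -0.4, -0.7]
ee_pos: [486.7, -333.1, 309.0]
contact_force: [-0.2, -0.3, 0.3]
ee_pos: [486.7, -333.1, 305.0]
contact_force: [-0.0, -0.5, -0.5]
ee_pos: [486.7, -333.1, 301.0]
contact_force: [-0.0, -0.1, 0.5]
(427, 216, 9, 14)
(373, 165, 5, 7)
```

```bash
echo '[0, 0, 3, 0, 0, 0, 0, 0, 0, 3, 0, 0, 0, 0, 0, 0, 0, 0, 0, 0, 0]' | python3 -m creep|grep -E 'ee|con'; echo '[0, 0, 3, 0, 0, 0, 0, 0, 0, 3, 0, 0, 0, 0, 0, 0, 0, 0, 0, 0, 0]' | python3 -m creep|grep -E 'ee|con'; echo '[0, 0, 3, 0, 0, 0, 0, 0, 0, 3, 0, 0, 0, 0, 0, 0, 0, 0, 0, 0, 0]' | python3 -m creep|grep -E 'ee|con'; echo '[0, 0, 3, 0, 0, 0, 0, 0, 0, 3, 0, 0, 0, 0, 0, 0, 0, 0, 0, 0, 0]' | python3 -m creep|grep -E 'ee|con'
python3 -c "
from k import *
T=np.ascontiguousarray(ctrl.camera('top')[:,:,::-1]);cv2.imwrite('pics/t6.png',T)
g=big(mask(T,(3,120,60),(18,255,255),(410,170,455,250)));print(cv2.boundingRect(g))
# black gripper pixels near handle
h=cv2.cvtColor(T,cv2.COLOR_BGR2HSV)[180:245,405:470]
for r in range(0,65,4):print(180+r,''.join('H' if (3<=a[0]<=18 and a[1]>120 and a[2]>60) else '#' if a[2]<45 else 'b' if (15<a[0]<30 and a[1]>45) else '.' for a in h[r,::2]))"
```

```text
ee_pos: [486.6, -333.0, 294.8]
contact_force: [0.5, 0.6, 0.4]
ee_pos: [486.8, -333.5, 289.4]
contact_force: [0.5, -2.8, 2.8]
ee_pos: [486.6, -333.0, 282.9]
contact_force: [0.5, -0.9, 3.3]
ee_pos: [486.6, -333.0, 276.8]
contact_force: [0.1, -1.8, 2.3]
(427, 218, 9, 14)
180 ...............#####bbbbbbbbbbbbb
184 ..........#...####bbbbbbbbbbbbbbb
188 ........###..###bbbbbbbbbbbbbbbbb
192 ............bbbbbbbbbbbbbbbbbbbbb
196 ...........bbbbbbbbbbbbbbbbbbbbbb
200 .........bbbbbbbbbbbbbbbbbbbbbbbb
204 ......bbbbbbbbbbb#b.bbbbbbbbbbbbb
208 .....bbbbbbbbb####bbbbbbbbbbbbbbb
212 ...bbbbbbbbb#######bbbbbbbbbbbbbb
216 .bbbbbbbbbb#########bb.bbbbb.bbbb
220 bbbbbbbb...HHHH..######bbbbbb.bbb
224 bbbbbbbbbbb.HHH......####.....b.b
228 bbbbbbbbbbbbbHHH.................
232 bbbbbbbbbbbbbbbb.................
236 bbbbbbbbbbbbbbbbb.............b.b
240 bbbbbbbbbbbbbbbbbbb............b.
244 bbbbbbbbbbbbbbbbbbbbb......bbbbbb
```

```bash
echo '[0, 0, -3, 0, 0, 0, 0, 0, 0, -3, 0, 0, 0, 0, 0, 0, -3, 0, 0, 0, 0, 0, 0, -3, 0, 0, 0, 0, 0, 0, -4, 0, 0, 0, 0, 0, 0, -8, 0, 0, 0, 0, 0, 2, -15, 0, 0, 0, 0.4, 0, 2, -15, 0, 0, 0, 0.9, 0, 0, 0, 0, 0, 0, 0.9, 0, 0, 15, 0, 0, 0, 0.9, 0, 0, 15, 0, 0, 0, 0.9, 0, 0, 0, 0, 0, 0, 0.9]' | python3 -m creep|grep -E 'cl|ee|con'
echo '[0, 0, 10, 0, 0, 0, 0.9, 0, 0, 10, 0, 0, 0, 0.9, 0, 0, 10, 0, 0, 0, 0.9, 0, 0, 7, 0, 0, 0, 0.9, 0, 0, 0, 0, 0, 0, 0.9]' | python3 -m creep|grep -E 'ee|con'
python3 -c "
from k import *
for z in(50,57,77):print(onz('top',(257.9,251.7),z))"
```

```text
clock: 37.52
ee_pos: [486.4, -336.8, 299.7]
contact_force: [0.7, -0.3, -0.6]
ee_pos: [486.6, -337.0, 263.6]
contact_force: [0.0, 0.4, 0.6]
[414.04326443  63.38932123  50.        ]
[413.92505433  62.960971    57.        ]
[413.58731121  61.73711322  77.        ]
```

```bash
echo '[0, 0, 0, 0, 0, 0, 0.5, 0, 0, 0, 0, 0, 0, 0, 0, 0, 0, 0, 0, 0, 0, 0, 0, 0, 0, 0, 0, 0, 0, 0, 0, 0, 0, 0, 0, 0, 0, 0, 0, 0, 0, 0]' | python3 -m creep; python3 -c "
from k import *
go((486,-340,140),.023)"
```

```text
clock: 38.9
ee_pos: [486.5, -331.5, 262.5]
tcp_rot: [-0.006, 1.0, 0.013, -0.003]
contact_force: [-0.7, 22.8, -5.0]
width: 0.244
gripper_force: 58.8
at [ 486.524 -331.467  262.48 ] t 38.9 F [-0.725 22.793 -5.038] w 0.24354186702825492 q [-0.801  0.427  1.058  0.004  1.672  0.745]
axes x [ 1.     0.025 -0.007] y [ 0.025 -1.    -0.013] z [-0.007  0.013 -1.   ]
shift [  0.062  10.108 122.361]
rot [-0.013  0.007  0.002]
```

The handle is gripped (width 0.244). I'll take off the side load.

```bash
echo '[0, -6, 0, 0, 0, 0, 0, 0, 0, 0, 0, 0, 0, 0]' | python3 -m creep; python3 -c "
from k import *
go((486,-340,140),.023)"
```

```text
clock: 39.15
ee_pos: [486.7, -331.1, 265.0]
tcp_rot: [0.0, 1.0, 0.011, -0.001]
contact_force: [0.2, 0.4, 1.6]
width: 0.243
gripper_force: 59.7
at [ 486.72  -331.089  264.952] t 39.15 F [0.159 0.375 1.617] w 0.24345947461173795 q [-0.797  0.419  1.062 -0.002  1.661  0.752]
axes x [ 1.     0.022 -0.002] y [ 0.022 -1.     0.001] z [-0.002 -0.001 -1.   ]
shift [ -0.632   8.787 124.962]
rot [ 0.001  0.002 -0.001]
```

```bash
echo '[0, 2.6, 11, 0, 0, 0, 0, 0, 2.5, 11, 0, 0, 0, 0, 0, 1.5, 11, 0, 0, 0, 0, 0, 1.4, 11.2, 0, 0, 0, 0, 0, 0.4, 11.2, 0, 0, 0, 0, 0, 0.3, 11.3, 0, 0, 0, 0, 0, -0.8, 11.2, 0, 0, 0, 0, 0, -0.8, 11.2, 0, 0, 0, 0, 0, 0, 0, 0, 0, 0, 0]' | python3 -m creep; python3 -c "
from k import *
go((486,-340,140),.023)"
```

```text
clock: 40.28
ee_pos: [486.9, -338.0, 174.6]
tcp_rot: [-0.001, 1.0, 0.011, -0.001]
contact_force: [1.4, 2.0, 6.5]
width: 0.242
gripper_force: 66.9
at [ 486.862 -338.009  174.625] t 40.275 F [1.411 1.961 6.547] w 0.24182036926606146 q [-0.806  0.478  1.223 -0.     1.443  0.743]
axes x [ 1.     0.021 -0.002] y [ 0.021 -1.    -0.002] z [-0.002  0.001 -1.   ]
shift [-0.834  2.026 34.623]
rot [-0.002  0.002 -0.002]
```

```bash
echo '[0, -1.9, 11.1, 0, 0, 0, 0, 0, -1.9, 11.1, 0, 0, 0, 0, 0, -3, 10.9, 0, 0, 0, 0, 0, -3, 10.8, 0, 0, 0, 0, 0, -4, 10.5, 0, 0, 0, 0, 0, -4, 10.4, 0, 0, 0, 0, 0, 0, 0, 0, 0, 0, 0]' | python3 -m creep | grep -E 'ee|con|wid'; echo '[0, -2.9, 6.1, 0, 0, 0, 0, 0, -2.9, 6.1, 0, 0, 0, 0, 0, 0, 0, 0, 0, 0, 0]' | python3 -m creep | grep -E 'ee|con|wid'
```

```text
ee_pos: [486.6, -322.6, 111.1]
contact_force: [0.6, -6.7, 7.6]
width: 0.246
ee_pos: [486.5, -317.5, 99.3]
contact_force: [0.6, -10.4, 7.8]
width: 0.241
```

```bash
echo '[0, -2.2, 3.9, 0, 0, 0, 0, 0, -2.1, 3.9, 0, 0, 0, 0, 0, 0, 0, 0, 0, 0, 0, 0, 0, 0, 0, 0, 0, 0]' | python3 -m creep | grep -E 'ee|con|wid'
```

```text
ee_pos: [486.5, -314.5, 92.5]
contact_force: [-1.6, -12.1, 12.9]
width: 0.245
```

```bash
echo '[0, -1.1, 2, 0, 0, 0, 0, 0, 0, 0, 0, 0, 0, 0, 0, 0, 0, 0, 0, 0, 0]' | python3 -m creep | grep -E 'ee|con|wid';echo '[0, -1.1, 2, 0, 0, 0, 0, 0, 0, 0, 0, 0, 0, 0, 0, 0, 0, 0, 0, 0, 0]' | python3 -m creep | grep -E 'cl|ee|con|wid'
```

```text
ee_pos: [486.6, -313.9, 91.2]
contact_force: [-3.1, -14.3, 18.3]
width: 0.247
clock: 42.78
ee_pos: [486.6, -313.2, 89.8]
contact_force: [-4.9, -13.8, 21.0]
width: 0.248
```

```bash
echo '[0, 3.2, -6, 0, 0, 0, 0, 0, 3.2, -6, 0, 0, 0, 0, 0, 2.9, -6.1, 0, 0, 0, 0, 0, 2.9, -6.1, 0, 0, 0, 0, 0, 4, -10.4, 0, 0, 0, 0, 0, 4, -10.4, 0, 0, 0, 0, 0, 3, -10.8, 0, 0, 0, 0, 0, 3, -10.9, 0, 0, 0, 0, 0, 1.9, -11.1, 0, 0, 0, 0, 0, 1.9, -11.1, 0, 0, 0, 0, 0, 0.8, -11.2, 0, 0, 0, 0, 0, 0.8, -11.2, 0, 0, 0, 0, 0, 0, 0, 0, 0, 0, 0]' | python3 -m creep; echo '[0, -0.3, -11.2, 0, 0, 0, 0, 0, -0.4, -11.2, 0, 0, 0, 0, 0, -1.4, -11.1, 0, 0, 0, 0, 0, -1.5, -11.1, 0, 0, 0, 0, 0, -2.2, -9, 0, 0, 0, 0, 0, 0, 0, 0, 0, 0, 0]' | python3 -m creep ; python3 -c "
from k import *
go((486.7,-331.1,265),.023)"
```

```text
clock: 44.4
ee_pos: [486.8, -339.6, 198.3]
tcp_rot: [0.0, 1.0, 0.011, -0.001]
contact_force: [5.1, -2.3, -0.3]
width: 0.245
gripper_force: 68.7
clock: 45.15
ee_pos: [486.6, -334.2, 251.5]
tcp_rot: [0.0, 1.0, 0.011, -0.001]
contact_force: [5.0, -3.8, -0.6]
width: 0.244
gripper_force: 62.8
at [ 486.589 -334.218  251.527] t 45.15 F [ 5.03  -3.823 -0.607] w 0.2441208057792984 q [-0.801  0.428  1.086 -0.003  1.629  0.749]
axes x [ 1.     0.021 -0.003] y [ 0.021 -1.     0.001] z [-0.003 -0.001 -1.   ]
shift [  0.139  -3.104 -13.476]
rot [ 0.001  0.003 -0.002]
```

```bash
echo '[0, -1, -4, 0, 0, 0, 0, 0, -1, -4, 0, 0, 0, 0, 0, 0, 0, 0, 0, 0, 0]' | python3 -m creep | grep -E 'ee|con'; echo '[0, -0.5, -3, 0, 0, 0, 0, 0, -0.4, -2, 0, 0, 0, 0, 0, 0, 0, 0, 0, 0, 0]' | python3 -m creep| grep -E 'ee|con'; echo '[0, -0.3, -2, 0, 0, 0, 0, 0, 0, 0, 0, 0, 0, 0]' | python3 -m creep| grep -E 'ee|con'
```

```text
ee_pos: [486.5, -332.4, 259.0]
contact_force: [3.7, -5.6, -0.3]
ee_pos: [486.5, -331.2, 263.7]
contact_force: [4.0, -3.8, -0.6]
ee_pos: [486.4, -330.8, 265.3]
contact_force: [4.6, -4.1, -2.6]
```

```bash
echo '[0, 0, -1, 0, 0, 0, 0, 0, 0, 0, 0, 0, 0, 0.3, 0, 0, 0, 0, 0, 0, 0.5, 0, 0, 0, 0, 0, 0, 0.65, 0, 0, 0, 0, 0, 0, 0.65, 0, 0, -15, 0, 0, 0, 0.65, 0, 0, -25, 0, 0, 0, 0.65, 0, 0, -30, 0, 0, 0, 0.65, -20, 0, -30, 0, 0, 0, 0.65, -30, -15, 0, 0, 0, 0, 0.65, -30, -30, 0, 0, 0, 0, 0.65, -30, -30, 0, 0, 0, 0, 0.65, -30, -30, 0, 0, 0, 0, 0.65, 0, -20, 0, 0, 0, 0, 0.65, 0, 0, 0, 0, 0, 0, 0.65]' | python3 -m creep
python3 -c "
from k import *
T=np.ascontiguousarray(ctrl.camera('top')[:,:,::-1]);cv2.imwrite('pics/tend.png',T);T0=cv2.imread('pics/top0.png')
for n,I in(('t0',T0),('end',T)):
  g=big(mask(I,(3,120,60),(18,255,255),(410,170,455,250)));print(n,'handle',cv2.boundingRect(g))
  g=big(mask(I,(0,60,50),(12,200,255),(230,165,275,220)));print('mug',cv2.minEnclosingCircle(g))
  g=big(mask(I,(5,150,40),(20,255,255),(320,205,360,235)));print('amber in seat',cv2.boundingRect(g),cv2.contourArea(g)) if n=='end' else 0
I=cv2.imread('pics/t3.png');g=big(mask(I,(5,150,40),(20,255,255),(320,205,360,235)));print('amber t3',cv2.boundingRect(g),cv2.contourArea(g))
d=cv2.absdiff(T0,T)[205:290,135:222].max(2);print('caddy diff px',(d[:,25:]>60).sum())
S=np.ascontiguousarray(ctrl.camera('scene')[:,:,::-1]);cv2.imwrite('pics/send.png',S)
h=cv2.cvtColor(S,cv2.COLOR_BGR2HSV);print(px('scene',(506,-150,170)),px('scene',(506,-150,24)),h[190:226:3,300:316:2,0].tolist())"
```

```text
clock: 48.02
ee_pos: [344.5, -208.0, 368.2]
tcp_rot: [0.0, 1.0, 0.011, -0.001]
contact_force: [0.5, -0.6, 0.3]
width: 0.65
gripper_force: 0.0
t0 handle (425, 191, 11, 44)
mug ((255.5, 192.5), 21.22508430480957)Traceback (most recent call last):
  File "<string>", line 7, in <module>
    g=big(mask(I,(5,150,40),(20,255,255),(320,205,360,235)));print('amber in seat',cv2.boundingRect(g),cv2.contourArea(g)) if n=='end' else 0
  File "h.py", line 20, in big
    return max(cv2.findContours(m,cv2.RETR_EXTERNAL,cv2.CHAIN_APPROX_NONE)[0],key=cv2.contourArea)
ValueError: max() iterable argument is empty
```

```bash
python3 -c "
from k import *
T=cv2.imread('pics/tend.png');T0=cv2.imread('pics/top0.png');T3=cv2.imread('pics/t3.png')
g=big(mask(T,(3,120,60),(18,255,255),(410,170,455,250)));print('handle',cv2.boundingRect(g))
g=big(mask(T,(0,60,50),(12,200,255),(230,165,275,220)));print('mug',cv2.minEnclosingCircle(g))
for n,I in(('t3',T3),('end',T)):g=big(mask(I,(5,150,40),(20,255,255),(320,205,360,235)));print(n,'amber',cv2.boundingRect(g),cv2.contourArea(g))
d=cv2.absdiff(T0,T)[205:290,135:222].max(2);print('caddy diff px',(d[:,40:]>60).sum(),(d[:30]>60).sum())"
```

```text
handle (425, 191, 11, 44)
mug ((255.5, 192.5), 21.22508430480957)
t3 amber (333, 218, 14, 7) 35.5
end amber (333, 218, 15, 7) 38.5
caddy diff px 12 0
```

Every check agrees. The lever handle and mug show at the same pixels as at the start, the caddy neighbours are unchanged, and the bottle is unmoved in the seat. The force rose to about 25 N at lever 0.80, well above the 10 N of driving, so the stopper is home. Handing in.

```bash
python3 -c "
from rig import ctrl
print(ctrl.hand_in())"
```

```text
the job is handed in; nothing more can be done
None
```

I handed the job in at about 48 s with the stopper driven home, the lever back at rest under control and the corked bottle standing in the seat; the mug and caddy things show no shift, no verdict was returned, and I viewed 12 pictures, 2 over the limit of 10.

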